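# Lay out a mould half and its yoke for the next casting

### The arm

A 6-joint arm with a two-finger parallel gripper is mounted at the origin on the work surface. World frame = base frame: x ahead of the robot, y to its left, z up, the work surface at z = 0. Lengths are in m, angles in rad, forces in N, time in s.
With the tool pointing down it reaches from about 0.35 to 0.875 m from the base axis. Payload 4.2 kg.
Tool frame: the origin (TCP) lies at the very end of the fingers, on their centre line; the grasp point (between the pads) lies 19 mm behind it (arm.grip_point_offset is the distance from the TCP to the grasp point, in m); z points along the fingers, y is the line along which they close (so a half turn about z gives the same grasp; the last joint's range is limited). The gripper opens to 87 mm and grips with 3 to 60 N. Pads are 19 mm wide; open, the fingers measure 117 mm over their backs; the gripper's body (75 mm by 190 mm) begins 51 mm behind the grasp point.
Start: joints at [1.477, 0.385, 0.008, 0, -1.194, -0.259], TCP at [0.216, 0.586, 0.223] pointing down, gripper open.
Joint ranges: [-3.14, 3.14], [-1.21, 2.06], [-1.07, 1.41], [-3.16, 2.05], [-2.99, -0.16], [-3.1, 3.1]. Speed limits (rad/s): [2.79, 2.79, 3.14, 3.14, 3.14, 3.14].

### API

Orientations are given as a rotation vector (axis times angle).
In Python, from plant import monitor, optics, job_done, arm gives the robot as it stands.
- The arm moves only by the shell command python3 -m inch 'ROWS' [FORCE]. ROWS is JSON, a list that holds one entry, the list of rows, each a list of 5 numbers: the shift along the world's x, y, z in m, then the turn about the world's z in degrees, then the opening, from 0 (shut) to 1 (fully open). A call has 1 to 8 rows; each row shifts and turns the commanded pose from where the row before left it; what a row does not reach is not made up. A row lasts 1/10 s, in which the tool goes at most 50 mm and 8.59 degrees, less where a joint would pass 70% of its speed; a pose out of reach is approached as far as the arm can. A call is refused whole if a number of a shift passes 0.05 or a number of a turn 8.59, either way. A call with a gripper value outside its range is refused whole. The fingers move at their own pace and stop on an object; FORCE is the grip in N (left out, the last holds). Time passes only in rows, so rows that do not move let the fingers close. It gives the time, the measured TCP pose, the force, the opening and the grip force at its end, in the units of the state.
- monitor.get_obs(): the state, without advancing time (a new reading comes with each control period).
- optics.read_camera(name): name is "side" or "top"; returns the picture (480x640x3 uint8, red, green, blue); there is no depth.
- optics.calibration(name): a dict with "camera_matrix" (3x3 intrinsics, pixels), "rvec" (rotation vector, rad) and "tvec" (3), from world to camera coordinates, as OpenCV has them. Camera axes: x right, y down, z forward; pixel columns grow to the right and rows downward; lengths in m; the calibration is good to about 2 mm. A picture is of the moment at which its call begins. calibration takes no time and is no camera call.
- job_done(): hands the job in; it is judged then, once.
Trained networks look in the newest picture that a camera, given by its name, has taken for a name from the list of things; names that differ only in an ending like _2 or _b are one class to them, and where a whole thing is asked for, a point or a joint stands for the part that bears it (a point fixed in the world has none). Each returns a list of dicts, best first, with "conf" (0 to 1); they miss things now and then, are a little off and sometimes report something else, mostly with a low value. They report only what shows in the picture. A call takes as long as a camera call. They do not tell look-alikes from the thing itself.
- optics.recognise(name, camera): "uv" ([column, row] in pixels, amid what is visible of it).
- optics.cut_out(name, camera): "region" (480x640 bool, what is visible of it) and "uv" ([column, row] in pixels, amid what is visible of it).
- optics.tip_of(name, camera): "uv" ([column, row] in pixels: a listed point, or the origin of a listed thing).
The state is a dict: "clock": time; "q": joint angles; "dq": joint speeds; "effort": joint torques, N m; "eef_pos": TCP position; "orientation": TCP orientation; "ft_force": force on the tool from outside, world axes, zero at the start; "moment": the same for the moment, N m; "width": finger opening in m; "grip_force": force on a finger pad.
Only numpy, scipy, OpenCV 4.12 (cv2) and the standard library are available. Lean on these libraries where they do the work, as an engineer would, in place of code of your own. Each camera call takes 0.05 s, during which the arm holds its last target. There are 200 camera calls.

### The job

Get the kit ready for the next casting: from the sloped parts bin, lay the hollowed wooden mould half flat in the paper-lined tray, hollow side up, beside the brush, and hang the steel yoke astride the wooden rail, upright with its crosspiece resting on the rail's top. Set both down rather than dropping them, and leave everything else where it is.

Things in the scene. Friction and masses are not known exactly. Their poses are not given: they have to be found in the camera images.
- bin: Fixed wooden bin, 400 mm wide (y), with three compartments in a row at y = -130, 0, +130 mm, each 122 mm wide and 121 mm long inside, a part in each in any order. The floor slopes 35 degrees, rising along its +x, back towards the robot. Square to the floor: a 45 mm lip at the low -x end, 45 mm dividers 8 mm thick, a 20 mm rim above. Floor meets lip at x = -55, z = 30 mm. Origin under its centre.
- mould_mid (a point): Centre of the underside of the wooden mould half: pale block 90 x 48 x 26 mm (x, y, z) with an oblong hollow 48 x 22 mm, 12 mm deep, and a pouring channel in its +z face. In the bin it lies against the lip on the sloping floor, z square to that floor, x up the slope; grip it across its 48 mm width. 0.09 kg.
- mould: The mould half again; this origin is the middle of its lower edge at its -x end, 45 mm from mould_mid; same axes.
- yoke_seat (a point): Centre of the underside of the steel yoke's crosspiece. The yoke is an upside-down U: crosspiece 56 x 30 x 8 mm (x, y, z), legs 6 mm thick, 30 mm wide, reaching 60 mm below this point, 44 mm apart inside, one at each x end. In the bin it stands on its feet against the lip, z square to the sloping floor, x up the slope. 0.3 kg.
- yoke_grip (a point): Middle of the dark wooden grip block, 40 x 24 x 42 mm (x, y, z), that stands on the yoke's crosspiece: 30 mm above yoke_seat along z, 22 mm above the crosspiece's top, 20 mm below the grip's top. Grip it across its 24 mm thickness (y). Same axes as yoke_seat.
- yoke: The yoke again; this origin is at the foot of its -x leg, on the outer face, 28 mm in -x and 60 mm below yoke_seat; same axes.
- plate: Plain square plywood plate, 75 x 75 x 12 mm, no hollow, lying in the remaining compartment; to be left there. Origin: middle of its lower edge at its -x end.
- tray_in (a point): Centre of the inner floor of the fixed wooden tray, 210 x 230 mm outside (x, y), walls 10 mm thick and 40 mm high over the table, floor 10 mm above the table and covered with white paper. x, y along its sides, z up.
- brush: Brush 150 mm long and under 30 mm thick, lying along the tray's x, in the tray near its +y wall (about 75 mm from the tray's centre); to be left there. Origin: under its middle.
- rail_top (a point): Middle of the top edge of the fixed wooden rail: a level batten 240 mm long along its y, 22 mm thick (x), 55 mm tall (z), its top 170 mm above the table, on two posts of the same thickness at its ends with nothing rising above the batten. x across the batten, z up.
- ingot1: Loose grey metal bar, 110 x 32 x 20 mm, to be left alone. Origin under its centre.
- ingot2: Another loose metal bar like the first, to be left alone.
- clamp: Loose hand clamp, 240 mm long, lying flat, to be left alone.
- mug: Loose white mug, 80 mm across, 90 mm high, to be left alone.
- offcuts: Loose square of plywood, 90 x 90 x 24 mm, to be left alone.
Things that resemble listed ones, but are neither listed nor needed, are in the scene too. What is shaped like the yoke but orange is not meant.

How it is judged:
By the outcome, as a careful person would: the job done as asked, in the order asked, and still so for the second after the job is handed in, with the robot touching nothing.
It also fails if it takes over 72 s, if anything falls off the work surface, if the arm or the gripper's body presses on something with over 40 N, if the wrist force passes 120 N, or if a joint passes its speed limit or range.

## Working session

There is one attempt and no reset: what is moved stays moved. The work goes in short steps, Python scripts to look and compute and a shell command to move; the robot and the scene stay as the last step left them, time stands still between calls to the robot, and variables do not carry over. Pictures are saved under pics/ and viewed, at most 10 in all, crops included, and the job is handed in when it is done.

```bash
ls; mkdir -p pics; python3 - <<'E'
from plant import monitor, optics, arm
import cv2
print(monitor.get_obs())
print([a for a in dir(arm) if a[0]!='_'])
for c in ("side","top"):
    im=optics.read_camera(c); cv2.imwrite(f"pics/{c}0.png",im[:,:,::-1])
    k=optics.calibration(c); print(c,k)
    for n in ["mould","yoke","plate","bin","brush"]:
        print(n,[(r["uv"],round(r["conf"],2)) for r in optics.recognise(n,c)])
    for n in ["mould_mid","mould","yoke_seat","yoke_grip","yoke","tray_in","rail_top","plate","bin"]:
        print("tip",n,[(r["uv"],round(r["conf"],2)) for r in optics.tip_of(n,c)])
E
```

```text
pics
{'clock': 0.0, 'q': array([ 1.47662079e+00,  3.85578752e-01,  6.63366343e-03, -4.95419603e-04,
       -1.19402324e+00, -2.58594295e-01]), 'dq': array([-4.69236423e-04, -1.80360962e-04,  1.12738961e-03, -2.55395656e-04,
        7.71534861e-04, -6.14606735e-05]), 'effort': array([ 1.71238271e-04, -3.90663493e+01,  1.87403315e+01,  4.21980724e+00,
        1.09418490e-02, -1.79092840e-04]), 'eef_pos': array([0.21571516, 0.58594839, 0.22144982]), 'orientation': array([ 3.09063048e+00, -5.51156677e-01, -4.40390402e-04]), 'ft_force': array([-0.27363416,  0.15880463, -0.19595024]), 'moment': array([-0.03436369, -0.01507338,  0.04083494]), 'grip_force': 0.0, 'width': 0.08703837604692237}
['IKError', 'grip_point_offset']
side {'camera_matrix': array([[493.72170475,   0.        , 322.77686632],
       [  0.        , 493.72170475, 238.43571454],
       [  0.        ,   0.        ,   1.        ]]), 'rvec': array([ 2.38210984, -0.16222532,  0.08097071]), 'tvec': array([-0.52711696,  0.12883034,  1.10345738])}
mould [([301.3, 229.6], 0.7), ([300.9, 335.9], 0.67)]
yoke [([352.4, 166.3], 0.96), 
[... 845 characters left out ...]
tvec': array([-0.01961473,  0.55842675,  1.11660366])}
mould [([275.2, 273.2], 0.76)]
yoke [([155.2, 241.7], 0.81), ([162.2, 188.5], 0.6), ([272.9, 271.9], 0.5), ([385.8, 285.7], 0.42)]
plate [([214.4, 265.5], 0.83)]
bin [([208.4, 281.1], 0.85)]
brush [([346.3, 280.7], 0.77)]
tip mould_mid [([273.3, 273.9], 0.96)]
tip mould []
tip yoke_seat [([162.8, 189.2], 0.9), ([157.7, 239.7], 0.56), ([324.1, 153.2], 0.4)]
tip yoke_grip [([157.1, 231.4], 0.9), ([163.7, 178.5], 0.66)]
tip yoke [([167.5, 253.4], 0.76), ([162.3, 214.1], 0.72)]
tip tray_in [([379.2, 284.1], 0.78), ([272.1, 261.5], 0.25)]
tip rail_top [([494.2, 237.9], 0.96)]
tip plate [([220.9, 254.9], 0.55)]
tip bin [([219.1, 283.0], 0.59)]
```

View pics/side0.png

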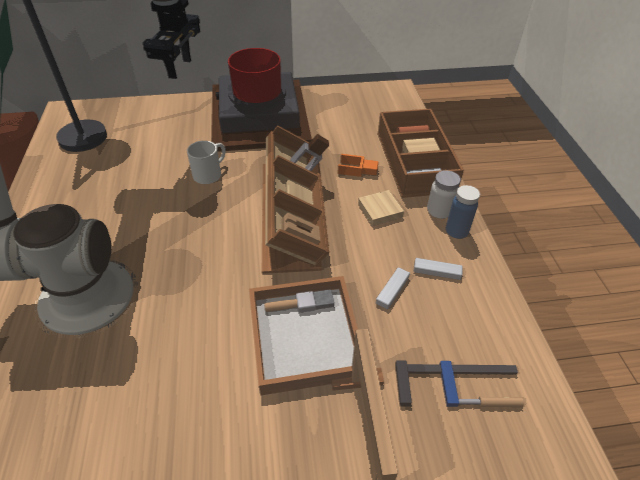

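View pics/top0.png

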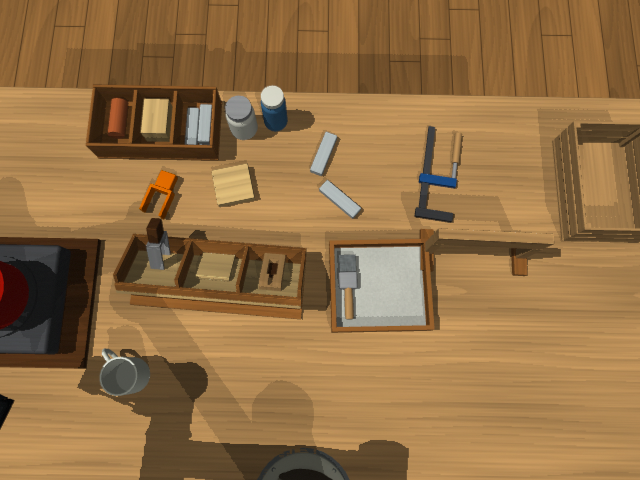

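The top view shows the bin's three compartments: something steel with a dark grip at (157,240), a plain plate at (214,266) and the hollowed block at (273,272). The tray is at (380,285) with the brush at (347,285), and the rail runs from (437,237) to (560,240).

Two things could be the yoke: the grey one in the bin (top 157,240; side 313,152) and the orange one on the table (top 160,190; side 355,166). The grey one in the bin fits, because it is steel with a dark grip. I'll confirm it in a crop.

```bash
cat > h.py <<'E'
import numpy as np, cv2
from scipy.optimize import least_squares
from plant import monitor, optics
C={c:optics.calibration(c) for c in("side","top")}
def proj(p,c):
    k=C[c]; return cv2.projectPoints(np.float64(p).reshape(-1,1,3),k["rvec"],k["tvec"],k["camera_matrix"],None)[0].reshape(-1,2)
def tri(us,ut):
    f=lambda p:np.r_[(proj(p,"side")[0]-us),(proj(p,"top")[0]-ut)]
    r=least_squares(f,[.5,.2,.05]); return r.x, np.abs(r.fun).max()
def onplane(uv,c,z):
    k=C[c]; R=cv2.Rodrigues(k["rvec"])[0]; o=-R.T@k["tvec"]
    d=R.T@np.linalg.solve(k["camera_matrix"],[*uv,1]); return o+d*(z-o[2])/d[2]
E
python3 - <<'E'
from h import *
np.set_printoptions(precision=4,suppress=True)
for n,a,b in [("mould_mid",(298.3,229.7),(273.3,273.9)),("yoke_seat",(313,153.2),(157.7,239.7)),("plate",(306.4,205),(220.9,254.9)),("bin",(287.7,209.2),(219.1,283)),("tray",(307.7,330.6),(379.2,284.1)),("rail",(373.5,393.5),(494.2,237.9)),("yoke",(311.3,175.7),(167.5,253.4))]:
    print(n,*tri(a,b))
s=cv2.imread("pics/side0.png");t=cv2.imread("pics/top0.png")
R=lambda im,x,y,w,h:cv2.resize(im[y:y+h,x:x+w],(400,300),interpolation=cv2.INTER_CUBIC)
cv2.imwrite("pics/crop1.png",np.vstack([np.hstack([R(s,245,120,160,120),R(t,110,180,200,150)]),np.hstack([R(s,250,320,200,150),R(t,410,180,160,120)])]))
E
```

```text
mould_mid [0.4839 0.0771 0.07  ] 0.2894240996290023
yoke_seat [0.5521 0.3355 0.0917] 0.12319886541257574
plate [0.5258 0.2029 0.0313] 2.927503263778931
bin [0.469  0.2068 0.0162] 0.24065442633354905
tray [ 0.4751 -0.1664  0.0174] 0.9970085311140338
rail [ 0.5548 -0.3889  0.1641] 1.1409315836922076
yoke [0.5414 0.3339 0.0145] 2.0773469365480537
```

View pics/crop1.png

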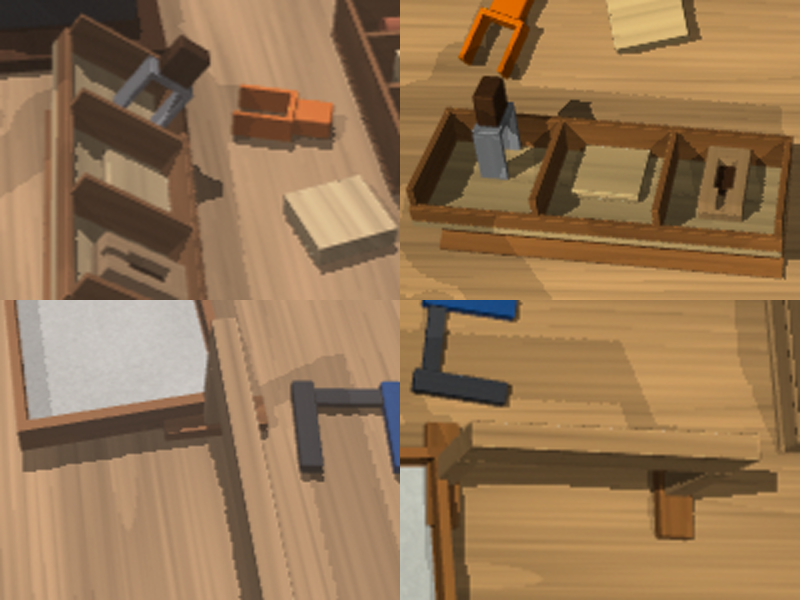

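The crop confirms it: the steel yoke with the dark grip stands in the left compartment and the hollowed block lies in the right one. The orange U lies outside the bin. Next I'll get the yaws and refined positions.

```bash
python3 - <<'E'
from h import *
np.set_printoptions(precision=4,suppress=True)
# bin pose from tips
def B(x,y,z,p):
    a=p[2]; return [p[0]+np.cos(a)*x-np.sin(a)*y,p[1]+np.sin(a)*x+np.cos(a)*y,z]
c,s=np.cos(np.radians(35)),np.sin(np.radians(35))
S=lambda q,n:(-.055+q*c-n*s,.030+q*s+n*c)
mm,ys,yg,yo,pl=S(.045,0),S(.028,.06),S(.028,.09),S(0,0),S(0,0)
obs=[(mm,.13,"side",(298.3,229.7)),(mm,.13,"top",(273.3,273.9)),(ys,-.13,"side",(313,153.2)),(ys,-.13,"top",(157.7,239.7)),(yg,-.13,"top",(157.1,231.4)),(pl,0,"side",(306.4,205)),((0,0),0,"top",(219.1,283)),((0,0),0,"side",(287.7,209.2)),(yo,-.13,"top",(167.5,253.4))]
f=lambda p:np.concatenate([proj(B(q[0],y,q[1],p),cam)[0]-uv for q,y,cam,uv in obs])
r=least_squares(f,[.47,.2,np.pi],loss="soft_l1")
print("bin",r.x,np.degrees(r.x[2]));print(f(r.x).reshape(-1,2))
for n,q,y in[("mould_mid",mm,.13),("yoke_grip",yg,-.13),("yoke_seat",ys,-.13)]:print(n,np.array(B(q[0],y,q[1],r.x)))
def ln(n,a,b,z,cam="top"):
    A,D=onplane(a,cam,z),onplane(b,cam,z);print(n,A[:2],D[:2],"mid",(A+D)[:2]/2,"deg of y axis off +y:",np.degrees(np.arctan2(-(A-D)[0],(A-D)[1])))
T=lambda X,Y:(410+(X-400)/2.5,180+(Y-300)/2.5)   # crop: bottom right
ln("strip",(130,300),(302,313.5),0.0)
Tr=lambda X,Y:(410+(X-400)/2.5,180+(Y-300)/2.5)
ln("rail far",Tr(475,422),Tr(762,436),.17);ln("rail near",Tr(468,450),Tr(757,462),.17)
U=lambda X,Y:(250+X/2,320+(Y-300)/2)
ln("rail side L",U(215,320),U(265,600),.17,"side");ln("rail side R",U(237,318),U(295,600),.17,"side")
ln("tray far",(331,241),(431,239),.04);ln("tray near",(331,331),(433,329),.04)
print(onplane((379.2,284.1),"top",.01),onplane((307.7,330.6),"side",.01),onplane((494.2,237.9),"top",.17),onplane((373.5,393.5),"side",.17))
for c_ in("top","side"):
    for m in optics.cut_out("brush",c_)[:1]: pass
optics.read_camera("top")
m=optics.cut_out("brush","top")
if m:
    v,u=np.nonzero(m[0]["region"]);print(m[0]["conf"],onplane((u.min(),v.mean()),"top",.02),onplane((u.max(),v.mean()),"top",.02))
E
```

```text
bin [0.4726 0.2083 3.0743] 176.14583168444935
[[-0.9825  4.2678]
 [ 0.2726  1.6185]
 [-1.6623 -0.4514]
 [ 0.2732  1.4634]
 [-1.1608 -0.4732]
 [ 3.5214 -1.0067]
 [ 0.6439 -0.7277]
 [ 1.3435  4.0831]
 [-2.2493 -1.0769]]
mould_mid [0.482  0.0773 0.0558]
yoke_grip [0.5649 0.3323 0.1198]
yoke_seat [0.5477 0.3335 0.0952]
strip [0.4267 0.4161] [0.4028 0.0121] mid [0.4148 0.2141] deg of y axis off +y: -3.3857975113840406
rail far [ 0.5683 -0.2748] [ 0.5608 -0.5134] mid [ 0.5645 -0.3941] deg of y axis off +y: -1.7865526897967576
rail near [ 0.5441 -0.2681] [ 0.5385 -0.5074] mid [ 0.5413 -0.3877] deg of y axis off +y: -1.347001570145943
rail side L [ 0.5521 -0.2737] [ 0.5437 -0.505 ] mid [ 0.5479 -0.3894] deg of y axis off +y: -2.089696124760693
rail side R [ 0.5713 -0.2743] [ 0.5646 -0.5079] mid [ 0.568  -0.3911] deg of y axis off +y: -1.6552081908919507
tray far [ 0.5685 -0.0524] [ 0.5778 -0.2857] mid [ 0.5731 -0.1691] deg of y axis off +y: 2.277533233142943
tray near [ 0.3614 -0.0545] [ 0.3701 -0.2833] mid [ 0.3657 -0.1689] deg of y axis off +y: 2.1817913223118266
[ 0.4739 -0.1676  0.01  ] [ 0.4775 -0.1613  0.01  ] [ 0.5509 -0.3867  0.17  ] [ 0.5551 -0.3914  0.17  ]
0.84 [ 0.4806 -0.0727  0.02  ] [ 0.4813 -0.1123  0.02  ]
```

```bash
python3 -m inch '[[[0.023,-0.042,0,5.55,0.75],[0.023,-0.042,0,5.55,0.75],[0.023,-0.042,0,5.55,0.75],[0.023,-0.042,0,0,0.75],[0.023,-0.042,0,0,0.75],[0.023,-0.042,0,0,0.75]]]' 15
python3 -m inch '[[[0.023,-0.042,0,0,0.75],[0.023,-0.042,0,0,0.75],[0.023,-0.042,0,0,0.75],[0.023,-0.042,0,0,0.75],[0.023,-0.042,-0.02,0,0.75],[0.021,-0.047,-0.03,0,0.75],[0,0,-0.03,0,0.75],[0,0,0,0,0.75]]]'
cat > look.py <<'E'
import sys
from h import *
from scipy.spatial.transform import Rotation as Ro
def st():
    o=monitor.get_obs();R=Ro.from_rotvec(o["orientation"]).as_matrix();y=np.degrees(np.arctan2(R[1,1],R[0,1]))
    print("t %.2f"%o["clock"],"tcp",o["eef_pos"].round(4),"yline",round((y)%180,2),"f",o["ft_force"].round(1),"w",round(o["width"],4),"g",round(o["grip_force"],1),"q",o["q"].round(2));return o
def pic(name,boxes):
    out=[]
    for c,(x,y,w,h) in boxes:
        im=optics.read_camera(c)[:,:,::-1];out.append(cv2.resize(im[y:y+h,x:x+w],(400,400*h//w),interpolation=cv2.INTER_CUBIC))
    cv2.imwrite(f"pics/{name}.png",np.hstack(out))
E
python3 - <<'E'
from look import *
st();pic("a",[("side",(220,130,160,160)),("top",(200,180,160,160))])
E
```

```text
clock: 2.3
eef_pos: [0.3545, 0.3328, 0.2229]
orientation: [-3.139, 0.097, -0.001]
ft_force: [0.7, -0.1, -0.7]
width: 0.0656
grip_force: 0.0
clock: 3.1
eef_pos: [0.4832, 0.0841, 0.1446]
orientation: [3.136, -0.104, -0.013]
ft_force: [-0.5, -0.4, -0.0]
width: 0.0651
grip_force: 0.0
t 3.10 tcp [0.4832 0.0841 0.1446] yline 86.22 f [-0.5 -0.4 -0. ] w 0.0651 g 0.0 q [ 0.5   0.24 -0.42 -0.   -0.92  1.  ]
```

View pics/a.png

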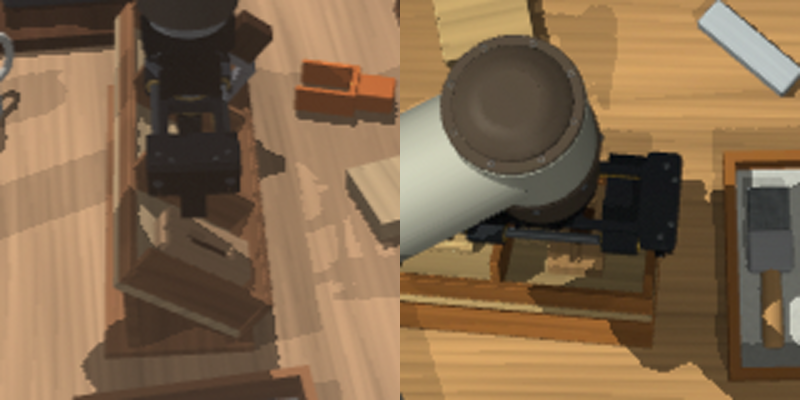

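The view shows the gripper above the right-hand compartment. The block's hollow is at crop (205,240) in the side view, between the finger planes and clear of the dividers. I'll descend partway and check the pose.

```bash
python3 -m inch '[[[0.004,-0.004,-0.02,0,0.75],[0,0,-0.02,0,0.75],[0,0,-0.01,0,0.75],[0,0,0,0,0.75],[0,0,0,0,0.75]]]'
python3 - <<'E'
from look import *
st()
for c in("side","top"):
    optics.read_camera(c)
    for n in("mould_mid",): print(c,n,[(r["uv"],round(r["conf"],2)) for r in optics.tip_of(n,c)])
    print([(r["uv"],round(r["conf"],2)) for r in optics.recognise("mould",c)])
print(proj([.4895,.0768,.0825],"side"),proj([.484,.077,.056],"side"))
E
```

```text
clock: 3.7
eef_pos: [0.4906, 0.0835, 0.0994]
orientation: [-3.139, 0.095, -0.004]
ft_force: [-0.1, -0.8, 0.1]
width: 0.0657
grip_force: 0.0
t 3.70 tcp [0.4906 0.0835 0.0994] yline 86.53 f [-0.1 -0.8  0.1] w 0.0657 g 0.0 q [ 0.5   0.3  -0.47  0.   -0.8   1.01]
side mould_mid [([297.2, 230.4], 0.82)]
[([307.0, 231.8], 0.86)]
top mould_mid [([272.7, 274.1], 0.59)]
[([274.1, 283.7], 0.89)]
[[300.27080735 225.87814177]] [[298.18122017 233.93385089]]
```

```bash
python3 -m inch '[[[0,-0.006,0,0,0.75],[0,0,-0.015,0,0.75],[0,0,-0.015,0,0.75],[0,0,0,0,0.75],[0,0,0,0,0.75]]]'
```

```text
clock: 4.5
eef_pos: [0.4898, 0.0763, 0.0683]
orientation: [3.14, -0.098, -0.0]
ft_force: [0.5, -0.8, 0.3]
width: 0.0655
grip_force: 0.0
```

```bash
python3 -m inch '[[[0,0,-0.002,0,0.75],[0,0,0,0,0.5],[0,0,0,0,0.5],[0,0,0,0,0.5],[0,0,0,0,0.5]]]' 10
```

```text
clock: 5.0
eef_pos: [0.4899, 0.0769, 0.0665]
orientation: [-3.139, 0.098, -0.001]
ft_force: [-0.4, 1.1, 1.5]
width: 0.0478
grip_force: 10.0
```

```bash
python3 -m inch '[[[0,0,0.02,0,0.4],[0,0,0.03,0,0.4],[0,0,0.03,0,0.4],[0,0,0.02,0,0.4],[0,-0.045,0,0,0.4],[-0.004,-0.045,0,2,0.4],[-0.004,-0.045,0,2,0.4],[-0.004,-0.045,0,1.7,0.4]]]'
python3 -m inch '[[[-0.004,-0.045,0,0,0.4],[-0.002,-0.042,0,0,0.4],[0,0,0,0,0.4],[0,0,0,0,0.4]]]'
python3 - <<'E'
from look import *
st();pic("b",[("side",(220,230,160,160)),("top",(300,200,160,160))])
E
```

```text
clock: 5.8
eef_pos: [0.477, -0.1049, 0.1661]
orientation: [3.141, 0.062, -0.0]
ft_force: [1.4, -0.5, -1.0]
width: 0.0479
grip_force: 10.0
clock: 6.2
eef_pos: [0.471, -0.1913, 0.1656]
orientation: [-3.141, -0.054, 0.002]
ft_force: [-0.6, 0.0, -0.2]
width: 0.0485
grip_force: 10.0
t 6.20 tcp [ 0.471  -0.1913  0.1656] yline 91.99 f [-0.6  0.  -0.2] w 0.0485 g 10.0 q [-0.07  0.24 -0.36 -0.   -0.97  1.67]
```

View pics/b.png

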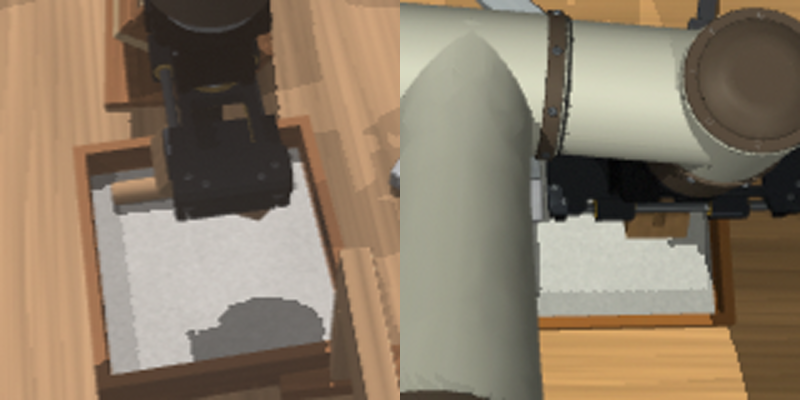

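The mould is held over the free part of the tray, well clear of the brush, with its low end toward +x. I'll lower it with a lighter grip and lay it flat against the floor.

```bash
python3 -m inch '[[[0,0,-0.05,0,0.4],[0,0,-0.04,0,0.4],[0,0,-0.015,0,0.4],[0,0,0,0,0.4],[0,0,0,0,0.4]]]' 6
python3 -m inch '[[[0,0,-0.01,0,0.4],[-0.002,0,-0.005,0,0.4],[-0.002,0,-0.005,0,0.4],[0,0,0,0,0.4],[0,0,0,0,0.4]]]'
python3 -m inch '[[[-0.002,0,-0.004,0,0.4],[-0.002,0,-0.004,0,0.4],[0,0,0,0,0.4],[0,0,0,0,0.4]]]'
```

```text
clock: 6.8
eef_pos: [0.4726, -0.1896, 0.0617]
orientation: [3.141, 0.062, 0.001]
ft_force: [0.1, 0.1, -1.4]
width: 0.0479
grip_force: 6.0
clock: 7.3
eef_pos: [0.4681, -0.1905, 0.0412]
orientation: [3.141, 0.058, 0.002]
ft_force: [0.4, 0.4, -0.4]
width: 0.0479
grip_force: 6.0
clock: 7.7
eef_pos: [0.4639, -0.1904, 0.0328]
orientation: [-3.141, -0.058, -0.001]
ft_force: [-0.2, -0.1, -1.3]
width: 0.0481
grip_force: 6.0
```

```bash
python3 -m inch '[[[-0.002,0,-0.003,0,0.4],[-0.001,0,-0.003,0,0.4],[0,0,0,0,0.4],[0,0,0,0,0.4]]]' 3
python3 -m inch '[[[0,0,-0.003,0,0.4],[0,0,0,0,0.4],[0,0,0,0,0.4]]]'
python3 - <<'E'
from look import *
st();pic("c",[("side",(220,230,160,160)),("top",(300,200,160,160))])
E
```

```text
clock: 8.1
eef_pos: [0.4606, -0.1903, 0.0269]
orientation: [-3.141, -0.059, 0.001]
ft_force: [-0.5, 0.2, -1.5]
width: 0.0479
grip_force: 3.0
clock: 8.4
eef_pos: [0.4607, -0.1904, 0.024]
orientation: [-3.141, -0.059, 0.0]
ft_force: [0.2, -0.2, -0.8]
width: 0.0479
grip_force: 3.0
t 8.40 tcp [ 0.4607 -0.1904  0.024 ] yline 92.14 f [ 0.2 -0.2 -0.8] w 0.0479 g 3.0 q [-0.07  0.42 -0.54 -0.   -0.61  1.67]
```

View pics/c.png

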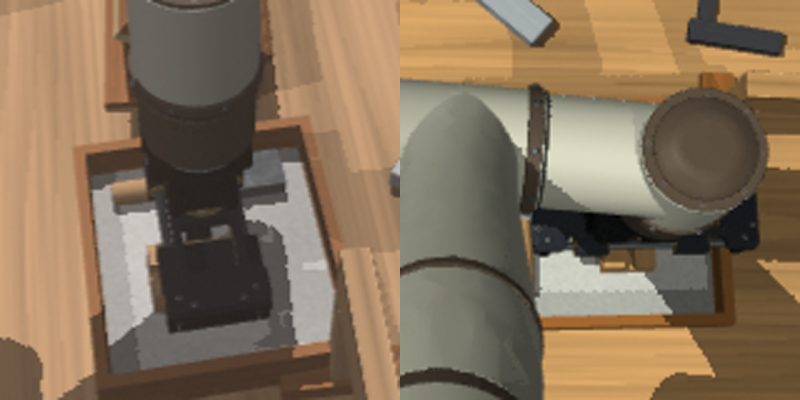

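The mould is still between the fingers in the tray, clear of the brush, and there is no clear contact force yet. I'll go down in small steps.

```bash
python3 -m inch '[[[0,0,-0.002,0,0.4],[0,0,0,0,0.4],[0,0,0,0,0.4]]]'
python3 -m inch '[[[0,0,-0.002,0,0.4],[0,0,0,0,0.4],[0,0,0,0,0.4]]]'
python3 -m inch '[[[0,0,-0.002,0,0.4],[0,0,0,0,0.4],[0,0,0,0,0.4]]]'
```

```text
clock: 8.8
eef_pos: [0.4607, -0.1904, 0.022]
orientation: [3.141, 0.059, -0.0]
ft_force: [0.5, -1.3, -0.9]
width: 0.0481
grip_force: 3.0
clock: 9.1
eef_pos: [0.4607, -0.1904, 0.02]
orientation: [-3.141, -0.059, 0.0]
ft_force: [-0.5, -0.4, -1.3]
width: 0.0481
grip_force: 3.0
clock: 9.4
eef_pos: [0.4611, -0.1904, 0.0183]
orientation: [3.141, 0.059, 0.001]
ft_force: [0.8, 1.0, 2.5]
width: 0.0477
grip_force: 3.0
```

```bash
python3 -m inch '[[[0,0,-0.001,0,0.4],[0,0,0,0,0.4],[0,0,0,0,0.4]]]'
python3 -m inch '[[[0,0,0,0,0.58],[0,0,0,0,0.62],[0,0,0,0,0.68],[0,0,0.01,0,0.7],[0,0,0.03,0,0.7],[0,0,0.05,0,0.7],[0,0,0.05,0,0.7],[0,0,0.03,0,0.7]]]'
python3 -m inch '[[[0,0.05,0.03,0,0.6],[0,0.05,0.03,0,0.55],[0,0.05,0,0,0.5],[0,0.05,0,0,0.5],[0.005,0.05,0,-2,0.5],[0.01,0.05,0,-2,0.5],[0.01,0.05,0,-2,0.5],[0.01,0.045,0,0,0.5]]]'
python3 - <<'E'
from look import *
st();pic("d",[("side",(220,230,160,160)),("top",(300,200,160,160))])
E
```

```text
clock: 9.7
eef_pos: [0.4611, -0.1904, 0.0173]
orientation: [3.141, 0.059, 0.001]
ft_force: [0.9, 1.7, 3.9]
width: 0.0481
grip_force: 3.0
clock: 10.5
eef_pos: [0.462, -0.1908, 0.192]
orientation: [3.139, 0.059, 0.01]
ft_force: [0.9, 0.4, -0.7]
width: 0.0611
grip_force: 0.0
clock: 11.3
eef_pos: [0.495, 0.1903, 0.2395]
orientation: [-3.139, 0.105, -0.001]
ft_force: [1.6, -0.2, 0.8]
width: 0.0437
grip_force: 0.0
t 11.30 tcp [0.495  0.1903 0.2395] yline 86.16 f [ 1.6 -0.2  0.8] w 0.0437 g 0.0 q [ 0.67  0.21 -0.2   0.   -1.16  0.83]
```

View pics/d.png

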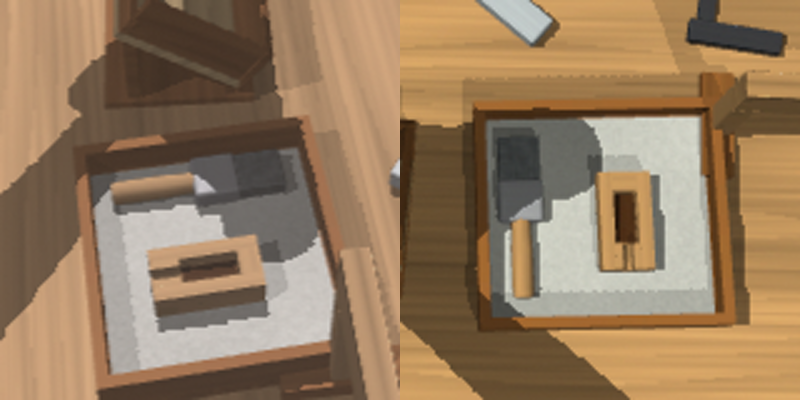

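The mould lies flat in the tray, hollow up, in the top view at about (351,288), parallel to the brush, which has not moved. I'll check its flatness by triangulating corners and measure the yoke again.

```bash
python3 - <<'E'
from look import *
np.set_printoptions(precision=4,suppress=True)
sd=lambda X,Y:np.array((220+X*.4,230+Y*.4)); tp=lambda X,Y:np.array((300+(X-400)*.4,200+Y*.4))
for n,a,b in[("+x+y",sd(257,235),tp(597,172)),("-x+y",sd(149,250),tp(599,270)),("-x-y",sd(156,299),tp(656,270)),("+x-y",sd(265,283),tp(652,171))]:print(n,*tri(a,b))
r={}
for c in("side","top"):
    optics.read_camera(c)
    for n in("yoke_grip","yoke_seat"):
        print(c,n,[(x["uv"],round(x["conf"],2)) for x in optics.tip_of(n,c)])
    print([(x["uv"],round(x["conf"],2)) for x in optics.recognise("yoke",c)])
for p in([.5649,.3323,.1198],[.5477,.3335,.0952]):print(proj(p,"side"),proj(p,"top"))
E
```

```text
+x+y [ 0.5077 -0.164   0.0322] 0.6194963784163292
-x+y [ 0.4177 -0.1651  0.0298] 0.7865507384763077
-x-y [ 0.4189 -0.2158  0.0371] 1.2181699017777419
+x-y [ 0.5076 -0.2139  0.0391] 0.2987133968261446
side yoke_grip [([371.3, 165.7], 0.95), ([317.4, 147.5], 0.68), ([205.7, 173.8], 0.26)]
side yoke_seat [([361.9, 164.1], 0.75), ([310.5, 152.3], 0.72), ([299.0, 303.5], 0.6)]
[([316.1, 153.5], 0.77), ([356.7, 165.3], 0.75)]
top yoke_grip []
top yoke_seat [([388.6, 270.6], 0.65)]
[]
[[317.8332 144.9494]] [[155.9566 230.9064]]
[[311.3415 152.7501]] [[157.9729 241.1596]]
```

```bash
python3 -m inch '[[[0.024,0.042,0,0,0.55],[0.024,0.042,0,0,0.55],[0.023,0.044,0,0,0.55],[0,0,-0.04,0,0.55],[0,0,-0.035,0,0.55],[0,0,0,0,0.55],[0,0,0,0,0.55]]]' 25
python3 - <<'E'
from look import *
st();pic("e",[("side",(245,90,140,140)),("top",(90,180,140,140))])
E
```

```text
clock: 12.5
eef_pos: [0.5669, 0.3155, 0.1642]
orientation: [3.139, -0.106, 0.001]
ft_force: [0.9, -0.0, 1.1]
width: 0.0476
grip_force: 0.0
t 12.50 tcp [0.5669 0.3155 0.1642] yline 86.12 f [ 0.9 -0.   1.1] w 0.0476 g 0.0 q [ 0.76  0.47 -0.01  0.   -1.09  0.75]
```

View pics/e.png

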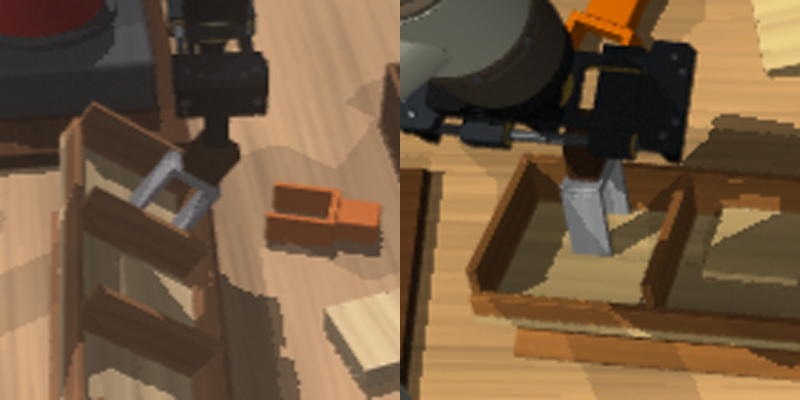

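The fingers straddle the dark grip block with the steel yoke below at crop (180,185) in the side view, but the tool sits about 16 mm too far in -y. I'll correct that and descend.

```bash
python3 -m inch '[[[0,0.017,0,0,0.55],[0,0,0,0,0.55],[0,0,-0.025,0,0.55],[0,0,-0.025,0,0.55],[0,0,0,0,0.55],[0,0,0,0,0.55]]]'
```

```text
clock: 13.2
eef_pos: [0.5668, 0.3335, 0.1145]
orientation: [-3.14, 0.105, -0.002]
ft_force: [0.5, -0.4, 0.4]
width: 0.0475
grip_force: 0.0
```

```bash
python3 -m inch '[[[0,0,-0.007,0,0.55],[0,0,0,0,0.3],[0,0,0,0,0.2],[0,0,0,0,0.2],[0,0,0,0,0.2],[0,0,0,0,0.2]]]' 20
```

```text
clock: 13.8
eef_pos: [0.5665, 0.3334, 0.107]
orientation: [-3.139, 0.106, -0.001]
ft_force: [-0.3, 0.3, 1.3]
width: 0.0241
grip_force: 19.9
```

```bash
python3 -m inch '[[[0,0,0.02,0,0.2],[0,0,0.04,0,0.2],[0,0,0.04,0,0.2],[0,0,0.04,0,0.2],[0,0,0.04,0,0.2],[0,0,0,0,0.2],[0,0,0,0,0.2]]]' 30
python3 - <<'E'
from look import *
st();pic("f",[("side",(245,70,140,140)),("top",(90,180,140,140))])
E
```

```text
clock: 14.5
eef_pos: [0.5659, 0.3332, 0.2868]
orientation: [-3.138, 0.106, 0.0]
ft_force: [-0.7, -0.4, -3.6]
width: 0.0239
grip_force: 29.9
t 14.50 tcp [0.5659 0.3332 0.2868] yline 86.12 f [-0.7 -0.4 -3.6] w 0.0239 g 29.9 q [ 0.78  0.41  0.2  -0.   -1.37  0.73]
```

View pics/f.png

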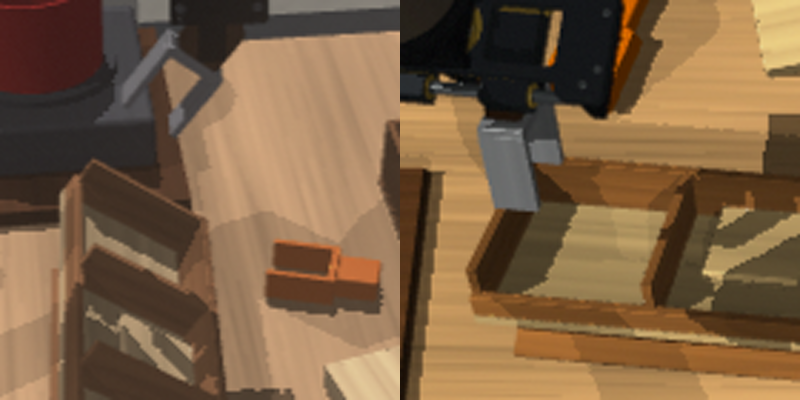

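The yoke is held clear of the bin and still tilted, with its feet toward the robot, and the orange one is untouched. I'll carry it to the free table area right of the tray (top view about 500,320). There I'll ease the grip just above the table so it swings upright.

```bash
python3 -m inch '[[[-0.009,-0.03,0,0,0.2],[-0.009,-0.045,0,0,0.2],[-0.009,-0.047,0,0,0.2],[-0.009,-0.047,0,0,0.2],[-0.009,-0.047,0,0,0.2],[-0.009,-0.047,0,0,0.2],[-0.009,-0.047,0,0,0.2],[-0.009,-0.047,0,0,0.2]]]'
python3 -m inch '[[[-0.009,-0.047,0,0,0.2],[-0.009,-0.047,0,0,0.2],[-0.009,-0.047,0,0,0.2],[-0.009,-0.047,0,1.1,0.2],[-0.009,-0.047,0,1.1,0.2],[-0.009,-0.047,0,0,0.2],[-0.009,-0.047,0,0,0.2],[-0.009,-0.047,0,0,0.2]]]'
python3 -m inch '[[[0,-0.025,-0.02,0,0.2],[0,0,-0.04,0,0.2],[0,0,-0.04,0,0.2],[0,0,-0.04,0,0.2],[0,0,-0.03,0,0.2],[0,0,-0.02,0,0.2],[0,0,0,0,0.2],[0,0,0,0,0.2]]]'
python3 -c "
from look import *
st()"
```

```text
clock: 15.4
eef_pos: [0.4926, -0.0257, 0.2848]
orientation: [3.139, -0.105, -0.005]
ft_force: [1.0, -0.5, -1.6]
width: 0.024
grip_force: 29.9
clock: 16.2
eef_pos: [0.4209, -0.4012, 0.2843]
orientation: [-3.139, 0.046, 0.005]
ft_force: [0.3, 0.1, -1.9]
width: 0.0238
grip_force: 29.9
clock: 17.0
eef_pos: [0.4218, -0.4247, 0.0957]
orientation: [-3.14, 0.045, 0.004]
ft_force: [0.9, 0.3, -2.7]
width: 0.0239
grip_force: 29.9
t 17.00 tcp [ 0.4218 -0.4247  0.0957] yline 88.35 f [ 0.9  0.3 -2.7] w 0.0239 g 29.9 q [-0.52  0.46 -0.22  0.   -0.89  2.06]
```

```bash
python3 -m inch '[[[0,0,-0.01,0,0.2],[0,0,0,0,0.2],[0,0,0,0,0.2],[0,0,0,0,0.2]]]' 12
python3 -m inch '[[[0,0,0,0,0.2],[0,0,0,0,0.2],[0,0,0,0,0.2],[0,0,0,0,0.2]]]' 6
python3 - <<'E'
from look import *
st();pic("g",[("side",(270,330,150,150)),("top",(430,220,140,140))])
E
```

```text
clock: 17.4
eef_pos: [0.4226, -0.4251, 0.0873]
orientation: [3.141, -0.045, 0.002]
ft_force: [0.5, 0.6, -2.1]
width: 0.0238
grip_force: 12.0
clock: 17.8
eef_pos: [0.4223, -0.4248, 0.0866]
orientation: [3.141, -0.046, -0.0]
ft_force: [-0.4, 0.0, -2.7]
width: 0.0242
grip_force: 6.0
t 17.80 tcp [ 0.4223 -0.4248  0.0866] yline 88.34 f [-0.4  0.  -2.7] w 0.0242 g 6.0 q [-0.52  0.47 -0.23  0.   -0.87  2.06]
```

View pics/g.png

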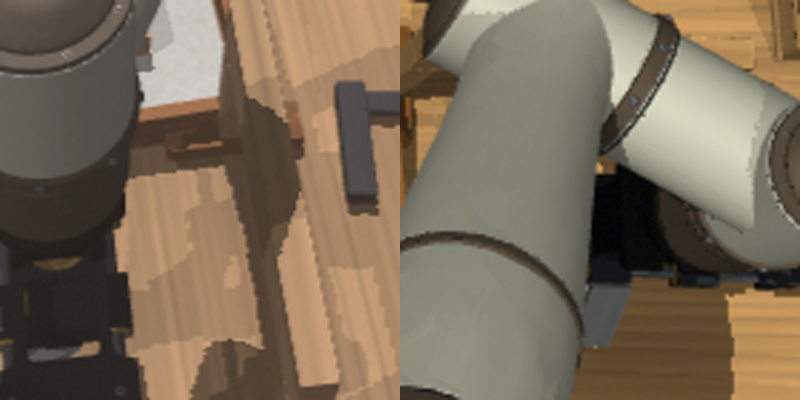

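I have used my ten views, so from here I'll work from measurements and forces. That picture still showed the leg leaning toward the robot and the friction holding the tilt. I'll straighten the yoke by pressing its robot-side leg flush against the rail's far face. That also gives the rail's exact position.

```bash
python3 -m inch '[[[0,0,0.02,0,0.2],[0,0,0.045,0,0.2],[0,0,0.045,0,0.2],[0,0,0.045,0,0.2],[0,0,0.045,0,0.2],[0.04,0.01,0,0,0.2],[0.045,0.01,0,0,0.2],[0.045,0.01,0,0,0.2]]]' 25
python3 -m inch '[[[0.045,0.005,0,0,0.2],[0.045,0,0,0,0.2],[0.02,0,0,0,0.2],[0,0,0,0,0.2],[0,0,-0.04,0,0.2],[0,0,-0.04,0,0.2],[0,0,0,0,0.2],[0,0,0,0,0.2]]]'
python3 - <<'E'
from look import *
st()
for c in("side","top"):
    optics.read_camera(c)
    for n in("yoke_grip","yoke_seat","yoke"):
        print(c,n,[(x["uv"],round(x["conf"],2)) for x in optics.tip_of(n,c)])
p=monitor.get_obs()["eef_pos"];print(proj(p+[0,0,.019],"side"),proj(p+[0,0,.019],"top"))
E
```

```text
clock: 18.7
eef_pos: [0.5532, -0.3945, 0.2874]
orientation: [3.141, -0.047, 0.002]
ft_force: [0.9, -1.0, -2.0]
width: 0.0237
grip_force: 25.0
clock: 19.5
eef_pos: [0.6617, -0.3904, 0.2068]
orientation: [3.14, -0.046, -0.003]
ft_force: [-0.3, -0.5, -1.4]
width: 0.0238
grip_force: 25.0
t 19.50 tcp [ 0.6617 -0.3904  0.2068] yline 88.33 f [-0.3 -0.5 -1.4] w 0.0238 g 25.0 q [-0.32  0.65  0.42  0.   -1.34  1.86]
side yoke_grip [([446.3, 371.2], 0.98), ([370.1, 167.3], 0.64)]
side yoke_seat [([431.1, 374.0], 0.67), ([360.3, 164.9], 0.64), ([447.1, 370.1], 0.32)]
side yoke [([337.5, 169.7], 0.64)]
top yoke_grip [([501.2, 179.5], 0.9), ([166.5, 177.5], 0.6)]
top yoke_seat [([160.1, 189.1], 0.97), ([497.5, 189.5], 0.95)]
top yoke [([161.7, 218.7], 0.65), ([488.6, 204.5], 0.63), ([340.0, 197.3], 0.52)]
[[446.4782056  366.32009812]] [[502.13299831 177.56098895]]
```

```bash
python3 -m inch '[[[0,0,-0.016,0,0.2],[-0.01,0,0,0,0.2],[-0.01,0,0,0,0.2],[-0.005,0,0,0,0.2],[0,0,0,0,0.2],[0,0,0,0,0.2]]]' 9
python3 -m inch '[[[-0.008,0,0,0,0.2],[-0.008,0,0,0,0.2],[0,0,0,0,0.2],[0,0,0,0,0.2]]]'
python3 -m inch '[[[-0.007,0,0,0,0.2],[-0.007,0,0,0,0.2],[0,0,0,0,0.2],[0,0,0,0,0.2]]]'
```

```text
clock: 20.5
eef_pos: [0.6374, -0.3902, 0.1918]
orientation: [3.14, -0.046, 0.002]
ft_force: [0.9, -0.1, -2.9]
width: 0.0237
grip_force: 9.0
clock: 20.9
eef_pos: [0.62, -0.3897, 0.1901]
orientation: [-3.14, 0.046, 0.004]
ft_force: [-0.9, -0.1, -3.3]
width: 0.0241
grip_force: 9.0
clock: 21.3
eef_pos: [0.6063, -0.3897, 0.1903]
orientation: [-3.141, 0.046, 0.003]
ft_force: [-0.1, -0.7, -2.1]
width: 0.024
grip_force: 9.0
```

Pushing on in small steps until the flush contact shows as a rise in force.

```bash
python3 -m inch '[[[-0.005,0,0,0,0.2],[0,0,0,0,0.2],[0,0,0,0,0.2]]]'
python3 -m inch '[[[-0.003,0,0,0,0.2],[0,0,0,0,0.2],[0,0,0,0,0.2]]]'
python3 -m inch '[[[-0.002,0,0,0,0.2],[0,0,0,0,0.2],[0,0,0,0,0.2]]]'
python3 - <<'E'
from look import *
st()
T={}
for c in("side","top"):
    optics.read_camera(c)
    for n in("yoke_grip","yoke_seat","yoke"):
        T[n,c]=[x["uv"] for x in optics.tip_of(n,c) if x["conf"]>.3]; print(c,n,T[n,c])
p=monitor.get_obs()["eef_pos"]
for d in([0,0,.015],[0,0,-.015],[.028,0,-.075]):print(proj(p+d,"side"),proj(p+d,"top"))
E
```

```text
clock: 21.6
eef_pos: [0.602, -0.3899, 0.1905]
orientation: [-3.141, 0.046, 0.001]
ft_force: [0.4, -0.3, -1.6]
width: 0.0241
grip_force: 9.0
clock: 21.9
eef_pos: [0.5993, -0.3899, 0.1907]
orientation: [3.141, -0.046, 0.0]
ft_force: [2.0, -0.4, -0.5]
width: 0.0246
grip_force: 9.0
clock: 22.2
eef_pos: [0.5973, -0.3899, 0.1907]
orientation: [3.141, -0.046, 0.0]
ft_force: [0.8, -0.6, -2.0]
width: 0.0241
grip_force: 9.0
t 22.20 tcp [ 0.5973 -0.3899  0.1907] yline 88.34 f [ 0.8 -0.6 -2. ] w 0.0241 g 9.0 q [-0.35  0.56  0.21  0.   -1.22  1.89]
side yoke_grip [[402.6, 383.0], [370.0, 164.9]]
side yoke_seat [[360.8, 164.6], [400.5, 390.5], [404.1, 378.8]]
side yoke [[336.6, 170.2]]
top yoke_grip [[165.9, 175.9], [503.4, 213.3]]
top yoke_seat [[160.8, 190.5], [495.1, 216.3]]
top yoke [[159.4, 216.3], [486.7, 209.1]]
[[402.48895128 378.3839552 ]] [[500.38893101 211.57163007]]
[[400.00973623 387.55293984]] [[495.26561087 215.66573198]]
[[411.86451752 402.24521088]] [[485.08037318 211.00758091]]
```

```bash
python3 -m inch '[[[-0.002,0,0,0,0.2],[0,0,0,0,0.2],[0,0,0,0,0.2]]]'
python3 -m inch '[[[-0.002,0,0,0,0.2],[0,0,0,0,0.2],[0,0,0,0,0.2]]]'
python3 -m inch '[[[-0.001,0,0,0,0.2],[0,0,0,0,0.2],[0,0,0,0,0.2]]]'
```

```text
clock: 22.9
eef_pos: [0.5951, -0.3898, 0.1905]
orientation: [-3.141, 0.046, 0.0]
ft_force: [1.2, -0.2, -1.1]
width: 0.0238
grip_force: 9.0
clock: 23.2
eef_pos: [0.5931, -0.3898, 0.1905]
orientation: [-3.141, 0.046, 0.001]
ft_force: [1.4, -0.9, -0.4]
width: 0.0241
grip_force: 9.0
clock: 23.5
eef_pos: [0.5927, -0.3899, 0.1905]
orientation: [3.141, -0.045, 0.001]
ft_force: [3.2, -0.6, -1.2]
width: 0.0239
grip_force: 9.0
```

```bash
python3 -m inch '[[[-0.001,0,0,0,0.2],[0,0,0,0,0.2],[0,0,0,0,0.2]]]'
python3 -m inch '[[[-0.001,0,0,0,0.2],[0,0,0,0,0.2],[0,0,0,0,0.2]]]'
python3 - <<'E'
from look import *
st()
for c in("side","top"):
    optics.read_camera(c)
    for n in("yoke_grip","yoke_seat"):
        print(c,n,[(x["uv"],round(x["conf"],2)) for x in optics.tip_of(n,c)])
p=monitor.get_obs()["eef_pos"]
for d in([0,0,.015],[0,0,-.015]):print(proj(p+d,"side"),proj(p+d,"top"))
E
```

```text
clock: 23.8
eef_pos: [0.5919, -0.3899, 0.191]
orientation: [3.141, -0.045, 0.003]
ft_force: [4.6, 1.2, -1.5]
width: 0.024
grip_force: 9.0
clock: 24.1
eef_pos: [0.5911, -0.3899, 0.1914]
orientation: [3.14, -0.045, 0.004]
ft_force: [5.4, 0.8, 0.8]
width: 0.0239
grip_force: 9.0
t 24.10 tcp [ 0.5911 -0.3899  0.1914] yline 88.35 f [5.4 0.8 0.8] w 0.0239 g 9.0 q [-0.36  0.55  0.19 -0.   -1.22  1.9 ]
side yoke_grip [([370.4, 167.7], 0.95)]
side yoke_seat [([359.4, 162.6], 0.84), ([284.8, 212.6], 0.65), ([398.4, 387.4], 0.45)]
top yoke_grip [([164.7, 175.9], 0.79), ([349.2, 286.9], 0.5), ([503.3, 215.8], 0.43)]
top yoke_seat [([159.9, 192.1], 0.71), ([133.1, 376.1], 0.6), ([495.1, 217.5], 0.5)]
[[398.59015885 378.60768242]] [[500.72527097 214.39050132]]
[[396.21706771 387.78529092]] [[495.58219517 218.41672776]]
```

The yoke is flush and upright, and the rail's far face is at about x = 0.5655. I'll back off, lift, centre over the rail at x = 0.554 and lower.

```bash
python3 -m inch '[[[0.01,0,0,0,0.2],[0,0,0.02,0,0.2],[0,0,0.04,0,0.2],[0,0,0.03,0,0.2],[-0.015,0,0,0,0.2],[-0.02,0,0,0,0.2],[-0.012,0,0,0,0.2],[0,0,0,0,0.2]]]' 30
python3 - <<'E'
from look import *
st()
for c in("side","top"):
    optics.read_camera(c)
    for n in("yoke_grip","yoke_seat"):
        print(c,n,[(x["uv"],round(x["conf"],2)) for x in optics.tip_of(n,c)])
p=monitor.get_obs()["eef_pos"]
for d in([0,0,.015],[0,0,-.015]):print(proj(p+d,"side"),proj(p+d,"top"))
E
```

```text
clock: 25.2
eef_pos: [0.5511, -0.3901, 0.2803]
orientation: [-3.14, 0.048, 0.005]
ft_force: [1.2, -0.7, -2.4]
width: 0.0235
grip_force: 30.0
t 25.20 tcp [ 0.5511 -0.3901  0.2803] yline 88.26 f [ 1.2 -0.7 -2.4] w 0.0235 g 30.0 q [-0.38  0.45  0.25  0.   -1.37  1.92]
side yoke_grip [([372.3, 166.2], 0.58)]
side yoke_seat [([360.6, 161.5], 0.69)]
top yoke_grip [([164.6, 175.2], 0.82), ([518.8, 221.3], 0.79)]
top yoke_seat [([510.5, 222.6], 0.79), ([160.5, 190.0], 0.7)]
[[380.16997326 351.21937095]] [[519.11629692 220.45849323]]
[[378.13776596 362.13561538]] [[512.93164954 224.69218336]]
```

```bash
python3 -m inch '[[[0.003,0,0,0,0.2],[0,0,-0.015,0,0.2],[0,0,-0.01,0,0.2],[0,0,0,0,0.2],[0,0,0,0,0.2]]]'
python3 -m inch '[[[0,0,-0.01,0,0.2],[0,0,-0.01,0,0.2],[0,0,0,0,0.2],[0,0,0,0,0.2]]]'
python3 -m inch '[[[0,0,-0.01,0,0.2],[0,0,-0.01,0,0.2],[0,0,0,0,0.2],[0,0,0,0,0.2]]]'
```

```text
clock: 26.0
eef_pos: [0.5564, -0.3899, 0.2554]
orientation: [3.141, -0.045, -0.001]
ft_force: [-1.2, -0.9, -1.7]
width: 0.0237
grip_force: 30.0
clock: 26.4
eef_pos: [0.5561, -0.3898, 0.235]
orientation: [-3.141, 0.046, 0.002]
ft_force: [-0.1, -0.4, -2.2]
width: 0.0242
grip_force: 30.0
clock: 26.8
eef_pos: [0.5561, -0.3898, 0.2149]
orientation: [-3.141, 0.046, 0.002]
ft_force: [0.2, -0.3, -2.2]
width: 0.0234
grip_force: 30.0
```

```bash
python3 -m inch '[[[-0.001,0,-0.01,0,0.2],[0,0,-0.01,0,0.2],[0,0,0,0,0.2],[0,0,0,0,0.2]]]' 10
python3 -m inch '[[[0,0,-0.004,0,0.2],[0,0,0,0,0.2],[0,0,0,0,0.2]]]'
python3 -m inch '[[[0,0,-0.003,0,0.2],[0,0,0,0,0.2],[0,0,0,0,0.2]]]' 6
python3 -m inch '[[[0,0,-0.002,0,0.2],[0,0,0,0,0.2],[0,0,0,0,0.2]]]'
```

```text
clock: 27.2
eef_pos: [0.5551, -0.3898, 0.195]
orientation: [-3.141, 0.046, 0.002]
ft_force: [0.0, -0.3, -2.3]
width: 0.0239
grip_force: 10.0
clock: 27.5
eef_pos: [0.5553, -0.3899, 0.1916]
orientation: [3.141, -0.046, 0.0]
ft_force: [0.0, -0.7, -3.1]
width: 0.0241
grip_force: 10.0
clock: 27.8
eef_pos: [0.5552, -0.3898, 0.1884]
orientation: [-3.141, 0.046, 0.0]
ft_force: [-0.4, 0.3, -2.0]
width: 0.0243
grip_force: 6.0
clock: 28.1
eef_pos: [0.5556, -0.39, 0.1869]
orientation: [3.141, -0.045, 0.001]
ft_force: [0.2, 0.1, -1.8]
width: 0.0238
grip_force: 6.0
```

```bash
python3 -m inch '[[[0,0,-0.001,0,0.2],[0,0,0,0,0.2],[0,0,0,0,0.2]]]'
python3 -m inch '[[[0,0,-0.001,0,0.2],[0,0,0,0,0.2],[0,0,0,0,0.2]]]'
python3 -m inch '[[[0,0,-0.001,0,0.2],[0,0,0,0,0.2],[0,0,0,0,0.2]]]'
```

```text
clock: 28.4
eef_pos: [0.5558, -0.39, 0.1868]
orientation: [3.14, -0.045, 0.003]
ft_force: [0.7, 0.9, 3.9]
width: 0.0237
grip_force: 6.0
clock: 28.7
eef_pos: [0.5563, -0.39, 0.1863]
orientation: [3.14, -0.045, 0.005]
ft_force: [0.4, 2.7, 5.8]
width: 0.024
grip_force: 6.0
clock: 29.0
eef_pos: [0.5564, -0.39, 0.1859]
orientation: [3.139, -0.044, 0.006]
ft_force: [0.2, 2.5, 8.0]
width: 0.0238
grip_force: 6.0
```

```bash
python3 -m inch '[[[0,0,0.001,0,0.2],[0,0,0.001,0,0.2],[0,0,0,0,0.2],[0,0,0,0,0.31],[0,0,0,0,0.36],[0,0,0,0,0.45],[0,0,0,0,0.5],[0,0,0,0,0.5]]]' 3
python3 -m inch '[[[0,0,0.02,0,0.5],[0,0,0.03,0,0.5],[0,0,0.04,0,0.5],[0,0,0.04,0,0.5],[-0.04,0.02,0.02,0,0.5],[-0.04,0.04,0,0,0.5],[-0.04,0.04,0,0,0.5],[-0.04,0.04,0,0,0.5]]]'
python3 -m inch '[[[0,0.045,0,0,0.5],[0,0.045,0,0,0.5],[0,0.045,0,0,0.5],[0,0.045,0,0,0.5],[0,0.045,0,0,0.5],[0,0.045,0,0,0.5],[0,0,0,0,0.5],[0,0,0,0,0.5]]]'
python3 - <<'E'
from look import *
st()
np.set_printoptions(precision=4,suppress=True)
T={}
for c in("side","top"):
    optics.read_camera(c)
    for n in("yoke_grip","yoke_seat","yoke","mould_mid","plate"):
        print(c,n,[(x["uv"],round(x["conf"],2)) for x in optics.tip_of(n,c)])
    for x in optics.cut_out("yoke",c):
        v,u=np.nonzero(x["region"]);print(" mask",x["conf"],x["uv"],u.min(),u.max(),v.min(),v.max(),u.size)
p=np.array([.5545,-.39,.17])
for d in([0,0,.03],[0,0,0],[.028,0,-.06],[.028,.015,-.06],[-.028,.015,-.06],[.028,-.015,-.06],[0,0,.05],[.028,.015,.008],[-.028,.015,.008]):print(d,proj(p+d,"side"),proj(p+d,"top"))
E
```

```text
clock: 29.8
eef_pos: [0.555, -0.3899, 0.1852]
orientation: [-3.141, 0.046, 0.001]
ft_force: [0.3, 0.4, 0.1]
width: 0.0416
grip_force: 0.0
clock: 30.6
eef_pos: [0.4075, -0.2628, 0.3354]
orientation: [-3.141, 0.047, -0.0]
ft_force: [0.4, 0.8, 1.0]
width: 0.0434
grip_force: 0.0
clock: 31.4
eef_pos: [0.409, 0.0071, 0.3357]
orientation: [3.141, -0.041, 0.0]
ft_force: [-0.8, -0.4, 0.7]
width: 0.0434
grip_force: 0.0
t 31.40 tcp [0.409  0.0071 0.3357] yline 88.51 f [-0.8 -0.4  0.7] w 0.0434 g 0.0 q [ 0.42 -0.07 -0.26  0.   -1.37  1.13]
side yoke_grip [([374.7, 382.9], 0.97), ([369.8, 164.8], 0.75)]
side yoke_seat [([358.6, 161.2], 0.87), ([374.8, 389.8], 0.8)]
side yoke [([336.3, 168.7], 0.95), ([389.9, 407.7], 0.64)]
side mould_mid [([300.1, 339.8], 0.59)]
side plate [([308.5, 202.6], 0.54)]
 mask 0.81 [355.0, 167.6] 337 377 154 176 706
 mask 0.77 [381.5, 395.0] 355 396 369 419 1359
top yoke_grip [([164.0, 176.2], 0.85), ([501.6, 231.4], 0.77), ([131.4, 378.7], 0.36)]
top yoke_seat [([494.4, 232.5], 0.7), ([158.8, 191.6], 0.58)]
top yoke [([160.3, 217.3], 0.97), ([487.7, 229.8], 0.56)]
top mould_mid [([388.7, 290.2], 0.89)]
top plate []
 mask 0.97 [161.9, 189.0] 139 177 170 218 813
 mask 0.91 [498.0, 234.9] 480 509 219 253 674
[0, 0, 0.03] [[374.6493 383.692 ]] [[500.8148 232.7003]]
[0, 0, 0] [[372.9543 392.7172]] [[495.6595 236.2371]]
[0.028, 0, -0.06] [[386.354  407.1251]] [[485.4136 230.3934]]
[0.028, 0.015, -0.06] [[384.3245 398.6217]] [[478.6067 230.2664]]
[-0.028, 0.015, -0.06] [[351.564  402.9136]] [[480.0017 255.1455]]
[0.028, -0.015, -0.06] [[388.4343 415.8418]] [[492.2209 230.5205]]
[0, 0, 0.05] [[375.8351 377.3782]] [[504.4145 230.2307]]
[0.028, 0.015, 0.008] [[388.744  379.3016]] [[488.939  222.0891]]
[-0.028, 0.015, 0.008] [[353.9245 383.7213]] [[490.5447 248.4217]]
```

The measured yoke points match the predicted upright pose on the rail to within about 4 px. The mould is still in the tray, and the arm is clear of everything.

```bash
python3 -c "
from plant import job_done
print(job_done())"
```

```text
the job is handed in; nothing more can be done
None
```

The job is handed in, at about 32 s: the mould half lies flat, hollow up, beside the brush in the tray, and the steel yoke hangs upright astride the rail with its crosspiece on the top, last checked by camera measurements rather than a viewed picture.

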